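# Drive the press-in fixture's sprung pin home with drift and mallet

## Task

Put the orange-handled steel drift tip-down through the guide hole of the press-in fixture so that it stands on the sprung brass pin, let go, and drive it down with the mallet: first one light but quick starting tap that sets it only part of the way, about a third, then lift the mallet clear, and finish with one or more quick blows until the drift's collar sits on the blue guide; do not push the pin down by hand through the drift, and do not slam the collar hard into the guide. Then stand the mallet back on the middle of its black rubber pad, leave the drift in the guide, and leave the tin, the jar and the screwdriver where they are.

Things in the scene. Friction and masses are not known exactly. Their poses are not given: they have to be found in the camera images.
- fixture: Press-in fixture, fixed: dark steel base 150 x 110 x 20 mm with a green circuit board, two aluminium cheeks, and across them a blue guide block 60 (x) x 94 (y) mm, its underside 75 mm and its top 105 mm above the bench, with a vertical through hole of 17.5 mm at its centre. Origin: centre of the base's underside, under the hole; z up.
- guide_mouth (a point): Centre of the guide hole's mouth, in the top face of the blue guide (105 mm above the bench).
- pin (a joint): Travel in m of the brass pin (22 mm flat cap on a spring) that stands under the guide hole: 0 fully up (cap 70 mm above the bench), growing as it is driven down; it starts somewhere between 0 and 0.005. At 0.030 the drift standing on it has its collar on the guide. It is stiff: about 15 N starts it, about 20 N keeps it moving; friction keeps it where it is left.
- pin_top (a point): Centre of the top of the brass pin's cap; moves with it.
- drift: Loose steel drift, 132 mm long, about 0.2 kg, round: shank of 16 mm diameter with a chamfered tip, 65 mm long; collar of 30 mm, 8 mm thick (65 to 73 mm from the tip); orange grip of 24 mm diameter (73 to 121 mm); steel striking head of 28 mm, 11 mm thick (121 to 132 mm). Origin: centre of the tip; z runs up to the head. It starts upright in the grey holder, hanging by its collar.
- drift_top (a point): Centre of the drift's flat striking head, 132 mm above its tip.
- holder: Fixed grey holder block 70 x 70 x 75 mm with a 23 mm vertical through hole in which the drift starts. Origin: centre of the underside.
- mallet: Loose mallet, about 0.35 kg: upright cylindrical head of 44 mm diameter and 76 mm height, white faces and red middle; level wooden handle, 22 mm wide and 28 mm high, running from the head's axis towards the mallet's -x, its end 150 mm from that axis, its centre line 38 mm above the lower face. Origin: centre of the lower white (striking) face; z up. It starts standing on that face on the pad.
- pad: Fixed black rubber pad, 120 x 120 x 6 mm, the mallet's place. Origin: centre of the underside.
- tin: Bystander: loose red tin, 80 mm across, 55 mm high, with brass parts. Origin: centre of the underside.
- jar: Bystander: loose glass jar with steel cap, 60 mm across, 90 mm high. Origin: centre of the underside.
- driver: Bystander: loose blue screwdriver, 180 mm long, lying crosswise beyond the fixture. Origin: under its middle, x along it.
There are look-alikes about, which are no part of the job. There is more than one size of the drift; the job needs the smaller.

How it is judged:
On the way, in this order (a step that is already met when the one before it is completed fails the run):
1. the drift stands in the guide hole on the pin, released, with the pin still up (z of drift in the frame of fixture below 0.085 m and horizontal distance between drift and guide_mouth below 0.01 m and angle between drift's own z axis and vertical below 0.15 rad and value of joint pin below 0.012 m and contact force between the fingers and drift below 0.2 N), for 0.2 s.
2. starting tap: the mallet strikes the drift down (mallet on drift while the drift moves faster than 0.04 m/s) (z of drift in the frame of fixture below 0.085 m and horizontal distance between drift and guide_mouth below 0.01 m and angle between drift's own z axis and vertical below 0.15 rad and contact force between mallet and drift above 2 N and linear speed of drift above 0.04 m/s).
3. the mallet is lifted clear (its face over 10 mm above the drift's top) with the pin moved at least 2 mm but still short of home (less than 20 mm down) (z of drift in the frame of fixture below 0.085 m and horizontal distance between drift and guide_mouth below 0.01 m and angle between drift's own z axis and vertical below 0.15 rad and z of mallet in the frame of drift above 0.142 m and distance of pin_top from where it was at the start of the episode above 0.002 m and value of joint pin below 0.02 m), for 0.1 s.
4. a further blow: the mallet strikes the drift down again (mallet on drift while the drift moves faster than 0.04 m/s) (all of step 2).
5. the pin is home (at least 28 mm down, the collar within 2 mm of the guide) and the mallet is lifted clear of the drift (over 10 mm above its top) (z of drift in the frame of fixture below 0.085 m and horizontal distance between drift and guide_mouth below 0.01 m and angle between drift's own z axis and vertical below 0.15 rad and z of mallet in the frame of drift above 0.142 m and value of joint pin above 0.028 m), for 0.1 s.
At the end, for the whole second after the job is handed in: The pin is at least 28 mm down, the drift stands in the guide hole (within 10 mm and 0.15 rad of its axis) with its collar within 2.5 mm of the guide, and the mallet stands on its lower face within 50 mm of the pad's centre, tilted less than 0.1 rad, all at rest (z of drift in the frame of fixture below 0.085 m and horizontal distance between drift and guide_mouth below 0.01 m and angle between drift's own z axis and vertical below 0.15 rad and value of joint pin above 0.028 m and z of drift in the frame of fixture below 0.0425 m and horizontal distance between mallet and pad below 0.05 m and angle between mallet's own z axis and vertical below 0.1 rad and height (world z) of mallet between 0.003 and 0.012 m and linear speed of each of mallet, drift below 0.02 m/s); the robot touches nothing.
It fails at once if the pin is pushed down more than 6 mm from its start while the gripper touches the drift (distance of pin_top from where it was at the start of the episode above 0.006 m and value of joint pin below 0.0275 m and contact force between the fingers and drift above 1 N).
It fails at once if the collar is slammed into the guide with more than 140 N (contact force between drift and fixture above 140 N).
It fails at once if the tin, the jar or the screwdriver is moved more than 30 mm, or the tin or jar tipped (distance of any of tin, jar, driver from where it was at the start of the episode above 0.03 m or angle between any of tin, jar's own z axis and vertical above 0.3 rad).
It also fails if it takes over 61 s, if anything falls off the work surface, if the arm or the gripper's body presses on something with over 40 N, if the wrist force passes 120 N, or if a joint passes its speed limit or range.

## Robot

A 6-joint arm with a two-finger parallel gripper is mounted at the origin on the work surface. World frame = base frame: x ahead of the robot, y to its left, z up, the work surface at z = 0. Lengths are in m, angles in rad, forces in N, time in s.
With the tool pointing down it reaches from about 0.35 to 0.775 m from the base axis. Payload 7.3 kg.
Tool frame: the origin (TCP) lies midway between the tips of the shut fingers; the grasp point (between the pads) lies 19 mm behind it (tcp_to_grasp is the distance from the TCP to the grasp point, in m); z points along the fingers, y is the line along which they close (so a half turn about z gives the same grasp; the last joint's range is limited). The gripper opens to 92 mm and grips with 3 to 60 N. Pads are 19 mm wide; open, the fingers measure 130 mm over their backs; the gripper's body (75 mm by 190 mm) begins 47 mm behind the grasp point.
Start: joints at [1.09, 0.342, 1.524, -0, 1.275, -0.146], TCP at [0.172, 0.496, 0.227] pointing down, gripper open.
Joint ranges: [-2.53, 2.53], [-0.77, 2.02], [0.04, 2.7], [-1, 4.14], [0.28, 2.66], [-3.11, 3.11]. Speed limits (rad/s): [2.57, 2.57, 3.14, 3.14, 3.14, 3.14].

## Interface

Orientations are given as [roll, pitch, yaw] about the fixed x, y, z axes, in that order (R = Rz(yaw) Ry(pitch) Rx(roll)).
In Python, from cell import observe, read_camera, calibration, hand_in, tcp_to_grasp gives the robot as it stands.
- The arm moves only by the tool send_rows, never from a script. Its argument "targets" is a list of rows, each a list of 5 numbers: the opening, from 0 (shut) to 1 (fully open), then the shift along the world's x, y, z in m, then the turn about the world's z in rad. A call has 1 to 5 rows; each row shifts and turns the commanded pose from where the row before left it; what a row does not reach is not made up. A row lasts 1/10 s, in which the tool goes at most 50 mm and 8.59 degrees, less where a joint would pass 70% of its speed; a pose out of reach is approached as far as the arm can. A call is refused whole if a number of a shift passes 0.05 or a number of a turn 0.15, either way. A call with a gripper value outside its range is refused whole. The fingers move at their own pace and stop on an object; "grip_force" is the grip in N (left out, the last holds). Time passes only in rows, so rows that do not move let the fingers close. It gives the time, the measured TCP pose, the force, the opening and the grip force at its end, in the units of the state.
- observe(): the state, without advancing time (a new reading comes with each control period).
- read_camera(name): name is "side" or "top" or "wrist"; returns (picture, depth): 400x640x3 uint8, red, green, blue; 400x640 float32, m along the optical axis (not along the pixel's ray), 0 where there is no reading.
- calibration(name): a dict with "intrinsics" (3x3 intrinsics, pixels), "k1" (the pictures are not rectified: a ray, as slopes to the right and down, at radius r is drawn at 1 + k1 r^2 times it, then the intrinsics apply), "world_to_cam" (4x4, takes a point from world to camera coordinates); the wrist camera has in their place "hand_eye" (4x4, takes a point from camera to tool coordinates, whose origin is the TCP and whose axes are the flange's). Camera axes: x right, y up, looking along -z (the intrinsics and any distortion apply to the point x, -y, -z); pixel columns grow to the right and rows downward; lengths in m; the calibration is good to about 2 mm. A picture is of the moment at which its call begins: read the wrist's pose just before it. calibration takes no time and is no camera call.
- hand_in(): hands the job in; it is judged then, once.
The state is a dict: "time": time; "qpos": joint angles; "qvel": joint speeds; "joint_efforts": joint torques, N m; "tool_pos": TCP position; "tool_rot": TCP orientation; "contact_force": force on the tool from outside, world axes, zero at the start; "torque": the same for the moment, N m; "opening": finger opening in m; "grip_force": force on a finger pad.
Only numpy, scipy, OpenCV 4.12 (cv2) and the standard library are available. Lean on these libraries where they do the work, as an engineer would, in place of code of your own. Each camera call takes 0.05 s, during which the arm holds its last target. There are 200 camera calls.

## Working session

There is one attempt and no reset: what is moved stays moved. The work goes in short steps, Python scripts to look and compute and a tool call to move; the robot and the scene stay as the last step left them, time stands still between calls to the robot, and variables do not carry over. Pictures are saved under pics/ and viewed, at most 10 in all, crops included, and the job is handed in when it is done.

Besides the shell and the picture viewer there is one more tool, called as name(argument=value, ...) on one line, values as JSON. send_rows: Moves the arm, as the interface text tells. Its arguments: {"type":"object","properties":{"targets":{"type":"array","items":{"type":"array","items":{"type":"number"}}},"grip_force":{"type":"number"}},"required":["targets"]}

```bash
ls; mkdir -p pics; cat > h.py <<'E'
import numpy as np, cv2
from cell import observe, read_camera, calibration, tcp_to_grasp
from scipy.spatial.transform import Rotation as Rn
def cloud(name):
    st=observe(); pic,d=read_camera(name); c=calibration(name); K=np.array(c["intrinsics"]); k1=c["k1"]
    v,u=np.mgrid[0:400,0:640]
    P=np.stack([u,v],-1).reshape(-1,1,2).astype(np.float64)
    n=cv2.undistortPoints(P,K,np.array([k1,0,0,0,0.])).reshape(400,640,2)
    X=np.stack([n[...,0]*d,-n[...,1]*d,-d,np.ones_like(d)],-1)
    if name=="wrist":
        T=np.eye(4);T[:3,:3]=Rn.from_euler("xyz",st["tool_rot"]).as_matrix();T[:3,3]=st["tool_pos"]
        M=T@np.array(c["hand_eye"])
    else: M=np.linalg.inv(np.array(c["world_to_cam"]))
    W=(X@M.T)[...,:3]; W[d<=0]=np.nan
    return pic,W
def save(n,p): cv2.imwrite(n,cv2.cvtColor(p,cv2.COLOR_RGB2BGR))
E
python3 - <<'E'
from h import *
s=observe(); print({k:np.round(v,3) for k,v in s.items()}, tcp_to_grasp if not callable(tcp_to_grasp) else tcp_to_grasp())
ps=[]
for n in("top","side"):
    p,W=cloud(n); np.save(n+".npy",W); save(f"pics/{n}0.png",p); c=calibration(n); print(n,np.round(np.linalg.inv(c["world_to_cam"]),2).tolist())
E
```

```text
pics
{'time': np.float64(0.0), 'qpos': array([ 1.09 ,  0.343,  1.525,  0.   ,  1.275, -0.146]), 'qvel': array([ 0.001,  0.   , -0.   ,  0.002,  0.002,  0.   ]), 'joint_efforts': array([  0.   , -43.124, -24.422,   0.072,   0.056,  -0.   ]), 'tool_pos': array([0.172, 0.495, 0.226]), 'tool_rot': array([-3.14 , -0.   ,  2.807]), 'contact_force': array([0.098, 0.624, 0.004]), 'torque': array([-0.055, -0.025, -0.007]), 'grip_force': np.float64(0.0), 'opening': np.float64(0.092)} 0.0188
top [[-0.01, 0.99, -0.12, 0.46], [-1.0, -0.01, 0.01, 0.01], [0.0, 0.12, 0.99, 1.0], [0.0, 0.0, 0.0, 1.0]]
side [[0.96, 0.14, -0.24, 0.3], [-0.27, 0.53, -0.81, -0.86], [0.02, 0.84, 0.54, 0.69], [0.0, 0.0, 0.0, 1.0]]
```

View pics/top0.png

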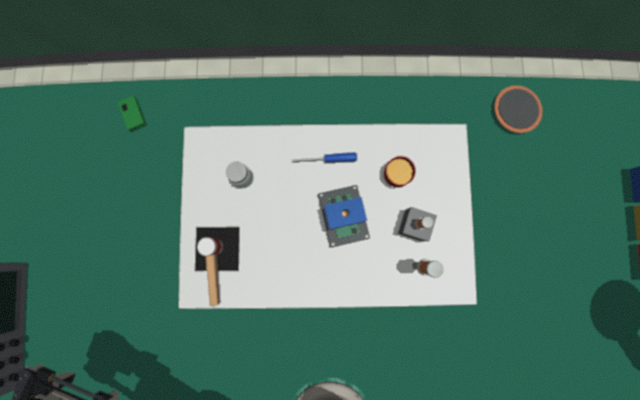

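View pics/side0.png

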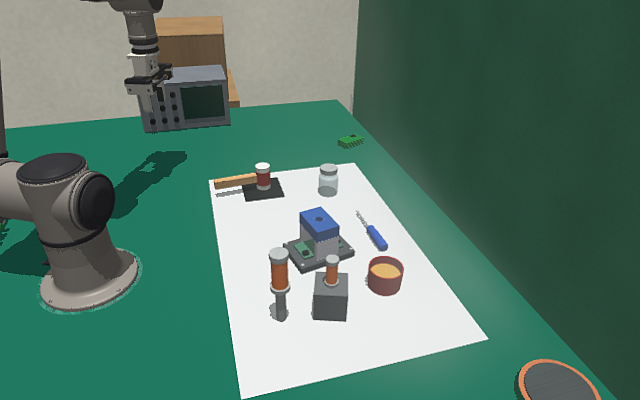

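The top view shows the mallet head at (207,246) on the pad (217,249), the guide hole at (345,213), the small drift in its holder at about (420,223), and the bigger look-alike at (430,268). The side view agrees. Next I measure these.

```bash
python3 - <<'E'
from h import *
T=np.load("top.npy"); S=np.load("side.npy")
pt=cv2.imread("pics/top0.png"); ps=cv2.imread("pics/side0.png")
hsv=[cv2.cvtColor(p,cv2.COLOR_BGR2HSV) for p in(pt,ps)]
def rep(nm,W,m):
    P=W[m]; 
    if len(P)<3: print(nm,len(P));return
    c,sz,a=cv2.minAreaRect(P[:,:2].astype(np.float32)*1000)
    print(nm,len(P),"med",np.round(np.median(P,0),4),"rect",np.round(c,1),np.round(sz,1),round(a,1),"z",np.round(np.percentile(P[:,2],[5,95]),4))
for nm,W,H in(("top",T,hsv[0]),("side",S,hsv[1])):
    z=W[...,2];x=W[...,0];y=W[...,1]
    B=lambda x0,x1,y0,y1,z0,z1:(x>x0)&(x<x1)&(y>y0)&(y<y1)&(z>z0)&(z<z1)
    blue=(H[...,0]>100)&(H[...,0]<130)&(H[...,1]>120)
    print(nm); v,u=(np.array([213,345]) if nm=="top" else np.array([218,320])); print(W[v,u])
    rep("guide",W,blue&B(.2,.8,-.4,.4,.095,.115))
    # tall objects in region, clustered
    m=B(.25,.75,-.35,.45,.03,.25).astype(np.uint8)
    n,L,st,ce=cv2.connectedComponentsWithStats(m)
    for i in range(1,n):
        if st[i,4]>25:
            q=L==i; zm=np.nanpercentile(z[q],97); rep(f"obj{i} px{ce[i].round()} topz{zm:.3f}",W,q&(z>zm-.008))
    rep("pad",W,(H[...,2]<45)&B(.25,.6,.15,.5,-.005,.02))
E
```

```text
top
[ 0.54443377 -0.04547153  0.06547528]
guide 848 med [ 0.5411 -0.0431  0.1051] rect [541.6 -43.1] [60.2 90. ] 12.3 z [0.1023 0.1077]
obj1 px[400. 171.] topz0.057 138 med [ 0.6597 -0.1975  0.0546] rect [ 656.8 -192.7] [78.5 78.7] 80.2 z [0.0495 0.0578]
obj2 px[239. 174.] topz0.093 343 med [0.651  0.2293 0.0901] rect [651.5 229.6] [51.8 51.6] 89.4 z [0.0875 0.093 ]
obj3 px[345. 212.] topz0.108 901 med [ 0.5414 -0.0457  0.1051] rect [542.1 -45.3] [60.2 94.2] 12.3 z [0.1025 0.1077]
obj4 px[418. 224.] topz0.143 113 med [ 0.5141 -0.233   0.1416] rect [ 514.2 -233.8] [26.8 26.7] 43.0 z [0.139  0.1446]
obj9 px[211. 268.] topz0.084 223 med [0.4637 0.303  0.082 ] rect [463.4 303.6] [40.6 39.4] 20.0 z [0.0792 0.0847]
obj10 px[429. 267.] topz0.183 219 med [ 0.4088 -0.2353  0.1807] rect [ 408.1 -235.3] [36.  35.2] 28.5 z [0.1782 0.1834]
pad 998 med [0.4611 0.2751 0.006 ] rect [457.7 296.8] [110.8 110.3] 89.9 z [0.0032 0.0089]
side
[ 0.54858276 -0.03650302  0.0979732 ]
guide 511 med [ 0.5414 -0.0499  0.1031] rect [542.  -46.4] [59.2 94.9] 12.6 z [0.1015 0.105 ]
obj1 px[246. 178.] topz0.081 100 med [0.4641 0.2943 0.0796] rect [465.6 300.1] [44.6 39.2] 79.6 z [0.0746 0.0827]
obj2 px[329. 176.] topz0.090 148 med [0.6515 0.2218 0.0879] rect [652.7 226.3] [53.2 51.4] 47.6 z [0.083  0.0903]
obj3 px[320. 230.] topz0.105 638 med [ 0.5422 -0.0528  0.1029] rect [543.7 -46.6] [62.6 99.6] 12.1 z [0.0984 0.1049]
obj4 px[280. 276.] topz0.180 252 med [ 0.4066 -0.2427  0.1785] rect [ 407.  -239.2] [37.1 35.6] 77.1 z [0.1733 0.1802]
obj6 px[331. 287.] topz0.140 134 med [ 0.514  -0.2401  0.1397] rect [ 515.  -237.1] [26.2 26.1] 25.4 z [0.1336 0.1415]
obj7 px[385. 271.] topz0.054 256 med [ 0.6552 -0.1985  0.051 ] rect [ 655.9 -196.7] [79.6 79.1] 72.6 z [0.0463 0.0544]
pad 16 med [0.4022 0.2905 0.004 ] rect [457.8 295.2] [119.5 108.6] 3.3 z [0.0013 0.0058]
```

send_rows(targets=[[1,0.04,-0.02,0,0.07],[1,0.04,-0.02,0,0.07],[1,0.04,-0.02,0,0.07],[1,0.04,-0.02,0,0.07],[1,0.04,-0.02,0,0.055]])

```text
time: 0.6
tool_pos: [0.3737, 0.3947, 0.2264]
tool_rot: [-3.141, -0.001, -3.139]
contact_force: [-0.9, 0.9, 0.2]
opening: 0.0912
grip_force: 0.0
```

send_rows(targets=[[1,0.04,-0.02,0,0],[1,0.04,-0.02,0,0],[1,0.01,-0.045,0,0],[1,0.01,-0.045,0,0],[1,0.01,-0.045,0,0]])

```text
time: 1.1
tool_pos: [0.4826, 0.219, 0.226]
tool_rot: [-3.141, -0.001, -3.141]
contact_force: [1.3, 0.3, 0.6]
opening: 0.0918
grip_force: 0.0
```

send_rows(targets=[[1,0.01,-0.045,0,0],[1,0.01,-0.045,0,0],[1,0.01,-0.045,0,0],[1,0.01,-0.045,0,0],[1,0.0,-0.03,0,0]])

```text
time: 1.6
tool_pos: [0.523, 0.0079, 0.2263]
tool_rot: [-3.141, -0.0, 3.14]
contact_force: [-0.1, -0.7, 0.3]
opening: 0.092
grip_force: 0.0
```

send_rows(targets=[[1,0,0,0,0],[1,0,0,0,0],[1,0,0,0,0]])

```text
time: 1.9
tool_pos: [0.5223, 0.0119, 0.2266]
tool_rot: [3.141, -0.001, -3.141]
contact_force: [-0.0, 0.6, -0.4]
opening: 0.0918
grip_force: 0.0
```

```bash
cat >> h.py <<'E'
def look(tag):
    s=observe(); p,W=cloud("wrist"); np.save(tag+".npy",W); save(f"pics/{tag}.png",p)
    print(tag,np.round(s["tool_pos"],4),np.round(s["tool_rot"],4),s["time"]); return p,W
E
python3 - <<'E'
from h import *
p,W=look("w1")
z=W[...,2]
m=(z>.098)&(z<.112)
c,sz,a=cv2.minAreaRect(W[m][:,:2].astype(np.float32)*1000);print(c,sz,a,np.median(z[m]))
E
```

```text
w1 [0.5223 0.0119 0.2266] [ 3.1410e+00 -5.0000e-04 -3.1406e+00] 1.9
(505.72723388671875, -136.46778869628906) (301.5079650878906, 124.78736877441406) 62.77601623535156 0.10548110949801148
```

View pics/w1.png

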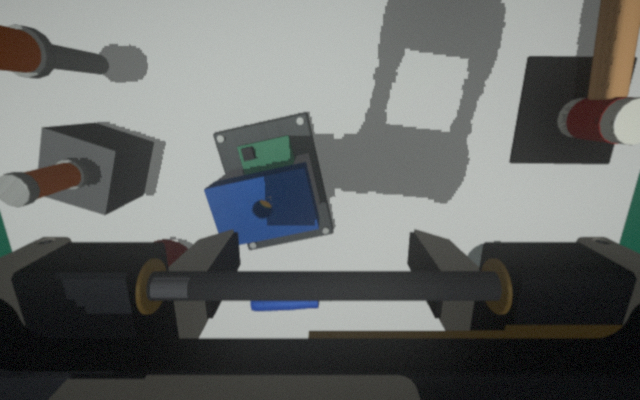

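The wrist view shows the guide hole at (262,208), the small drift's head at (15,190) and the mallet at (615,120).

```bash
python3 - <<'E'
from h import *
W=np.load("w1.npy"); p=cv2.imread("pics/w1.png"); H=cv2.cvtColor(p,cv2.COLOR_BGR2HSV); z=W[...,2]
blue=(H[...,0]>100)&(H[...,0]<130)&(H[...,1]>120)
m=blue&(abs(z-.1055)<.005); m[250:]=0
c,sz,a=cv2.minAreaRect(W[m][:,:2].astype(np.float32)*1000);print("guide",np.round(c,1),np.round(sz,1),a,np.median(z[m]))
# hole: non-blue inside the guide
r=np.zeros_like(m); r[190:228,240:286]=1
h=r&~blue; n,L,st,ce=cv2.connectedComponentsWithStats(h.astype(np.uint8)); i=1+np.argmax(st[1:,4]); print("holepx",st[i],ce[i])
h=L==i
# rays of mask outline to plane z=.105
s=np.array([0.5223,0.0119,0.2266]); cal=calibration("wrist"); T=np.eye(4);T[:3,:3]=Rn.from_euler("xyz",[3.141,-5e-4,-3.1406]).as_matrix();T[:3,3]=s
M=T@np.array(cal["hand_eye"]); o=M[:3,3]; print("cam",o, "he",np.round(cal["hand_eye"],3).tolist())
cn,_=cv2.findContours(h.astype(np.uint8),0,1); q=max(cn,key=len).astype(np.float64)
n2=cv2.undistortPoints(q,np.array(cal["intrinsics"]),np.array([cal["k1"],0,0,0,0.])).reshape(-1,2)
d=np.c_[n2[:,0],-n2[:,1],-np.ones(len(n2))]@M[:3,:3].T; X=o+d*((.105-o[2])/d[:,2])[:,None]
e,rad=cv2.minEnclosingCircle((X[:,:2]*1000).astype(np.float32)); print("hole",e,rad)
g=lambda nm,mm:print(nm,mm.sum(),np.round(cv2.minAreaRect(W[mm][:,:2].astype(np.float32)*1000)[0],1),np.median(z[mm]))
u=np.mgrid[0:400,0:640][1]
g("drift",(u<60)&(abs(z-.142)<.005)&(np.mgrid[0:400,0:640][0]>150)&(np.mgrid[0:400,0:640][0]<220))
T2=np.load("top.npy");pt=cv2.cvtColor(cv2.imread("pics/top0.png"),cv2.COLOR_BGR2HSV)
hd=(pt[...,0]<25)&(pt[...,1]>60)&(abs(T2[...,2]-.058)<.006)&(T2[...,1]>.2)&(T2[...,0]<.45)
P=T2[hd]; l=cv2.fitLine(P[:,:2].astype(np.float32),cv2.DIST_L2,0,1e-4,1e-4).ravel();print("handle",len(P),l,P[:,:2].min(0),P[:,:2].max(0))
E
```

```text
guide [541.  -46.2] [60.1 93.3] 12.418949127197266 0.10556419604077671
holepx [254 199  19  18 177] [263.38418079 206.74576271]
cam [0.44522239 0.01002738 0.38517637] he [[0.001, 0.959, 0.283, 0.077], [1.0, -0.001, -0.0, -0.002], [-0.0, 0.283, -0.959, -0.159], [0.0, 0.0, 0.0, 1.0]]
hole (539.5526733398438, -45.20478820800781) 9.217276573181152
drift 996 [ 513.7 -234.3] 0.1422546591088023
handle 424 [ 0.583128   -0.8123803   0.37654468  0.29887244] [0.11724327 0.27916543] [0.44850844 0.82560972]
```

send_rows(targets=[[1,-0.002,-0.049,0,0],[1,-0.002,-0.049,0,0],[1,-0.002,-0.049,0,0],[1,-0.002,-0.049,0,0],[1,-0.001,-0.049,0,0]])

```text
time: 2.45
tool_pos: [0.5137, -0.2346, 0.2269]
tool_rot: [3.141, 0.0, -3.139]
contact_force: [1.5, 0.2, 0.1]
opening: 0.0917
grip_force: 0.0
```

send_rows(targets=[[1,0,-0.002,-0.03,0],[1,0,0,-0.02,0],[1,0,0,0,0],[1,0,0,0,0]])

```text
time: 2.85
tool_pos: [0.514, -0.2352, 0.1771]
tool_rot: [3.141, -0.0, -3.14]
contact_force: [0.5, -0.4, -0.3]
opening: 0.0917
grip_force: 0.0
```

```bash
python3 - <<'E'
from h import *
p,W=look("w2")
z=W[...,2]
for lo,hi in((.138,.146),(.178,.19)):
    m=(z>lo)&(z<hi)&(abs(W[...,0]-.5)<.15)
    n,L,st,ce=cv2.connectedComponentsWithStats(m.astype(np.uint8))
    for i in range(1,n):
        if st[i,4]>200: r=cv2.minAreaRect(W[L==i][:,:2].astype(np.float32)*1000); print(ce[i].round(),st[i,4],np.round(r[0],1),np.round(r[1],1),np.median(z[L==i]).round(4))
E
```

```text
w2 [ 0.514  -0.2352  0.1771] [ 3.1413e+00 -1.0000e-04 -3.1398e+00] 2.85
[324. 222.] 1343 [ 512.8 -236.8] [26.8 26.8] 0.1424
[320.  33.] 5255 [ 409.8 -238.6] [30.  37.6] 0.1813
[230. 245.] 426 [ 509.6 -285. ] [24.5 11.4] 0.1848
[417. 245.] 418 [ 509.4 -187.9] [11.7 25.2] 0.1849
```

View pics/w2.png

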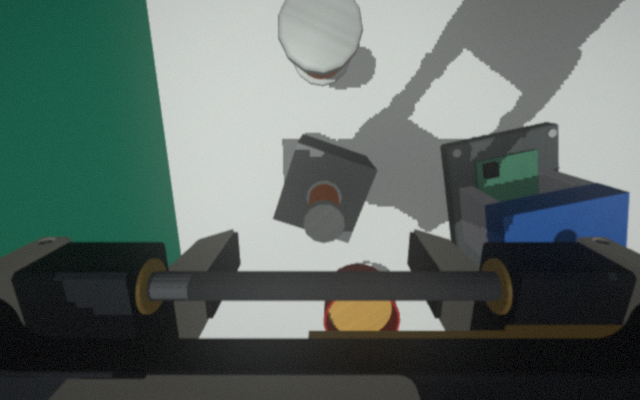

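The head is at (324,222), centred between the fingers. I descend and grip.

send_rows(targets=[[1,-0.001,0,-0.04,0],[1,0,0,-0.035,0],[1,0,0,-0.013,0],[1,0,0,0,0],[1,0,0,0,0]], grip_force=25)

```text
time: 3.4
tool_pos: [0.5137, -0.2365, 0.0905]
tool_rot: [-3.14, 0.002, -3.141]
contact_force: [0.8, -0.8, 0.8]
opening: 0.0916
grip_force: 0.0
```

send_rows(targets=[[0,0,0,0,0],[0,0,0,0,0],[0,0,0,0,0],[0,0,0,0,0],[0,0,0,0,0]])

```text
time: 3.9
tool_pos: [0.5125, -0.2362, 0.0889]
tool_rot: [-3.142, 0.0, -3.141]
contact_force: [-0.5, -0.2, -1.0]
opening: 0.0563
grip_force: 0.0
```

send_rows(targets=[[0,0,0,0,0],[0,0,0,0,0]])

```text
time: 4.1
tool_pos: [0.5125, -0.2361, 0.0887]
tool_rot: [3.141, -0.0, -3.141]
contact_force: [-0.3, -0.2, -0.6]
opening: 0.0405
grip_force: 0.0
```

send_rows(targets=[[0,0,0,0,0],[0,0,0,0,0],[0,0,0,0,0],[0,0,0,0,0]])

```text
time: 4.5
tool_pos: [0.5125, -0.2361, 0.0887]
tool_rot: [3.141, -0.0, -3.141]
contact_force: [0.1, -0.3, -0.2]
opening: 0.026
grip_force: 25.0
```

send_rows(targets=[[0,0,0,0.02,0],[0,0,0,0.04,0],[0,0,0,0.04,0],[0,0,0,0.03,0],[0,0,0,0,0]])

```text
time: 5.0
tool_pos: [0.5142, -0.2373, 0.2232]
tool_rot: [-3.137, 0.007, -3.141]
contact_force: [0.2, -0.8, -1.7]
opening: 0.026
grip_force: 25.0
```

send_rows(targets=[[0,0.007,0.048,0,0],[0,0.007,0.048,0,0],[0,0.007,0.048,0,0],[0,0.007,0.047,0,0],[0,0,0,-0.02,0]])

```text
time: 5.5
tool_pos: [0.5415, -0.0397, 0.1993]
tool_rot: [3.14, 0.003, -3.136]
contact_force: [-0.0, -2.0, -2.3]
opening: 0.0258
grip_force: 25.0
```

send_rows(targets=[[0,0,0,0,0],[0,0,0,0,0],[0,0,0,0,0]])

```text
time: 5.8
tool_pos: [0.5405, -0.0462, 0.1988]
tool_rot: [-3.142, -0.0, 3.14]
contact_force: [-0.2, 0.3, -1.5]
opening: 0.0258
grip_force: 25.0
```

```bash
python3 - <<'E'
from h import *
p,W=look("w3"); cv2.imwrite("pics/w3c.png",cv2.resize(cv2.imread("pics/w3.png")[110:310,220:440],None,fx=2.7,fy=2.7,interpolation=cv2.INTER_CUBIC))
p,W=cloud("side"); save("pics/s3.png",p); np.save("s3.npy",W); cv2.imwrite("pics/s3c.png",cv2.resize(cv2.imread("pics/s3.png")[130:290,240:420],None,fx=3.4,fy=3.4,interpolation=cv2.INTER_CUBIC))
E
```

```text
w3 [ 0.5405 -0.0462  0.1988] [-3.1415e+00 -1.0000e-04  3.1402e+00] 5.8
```

View pics/w3c.png

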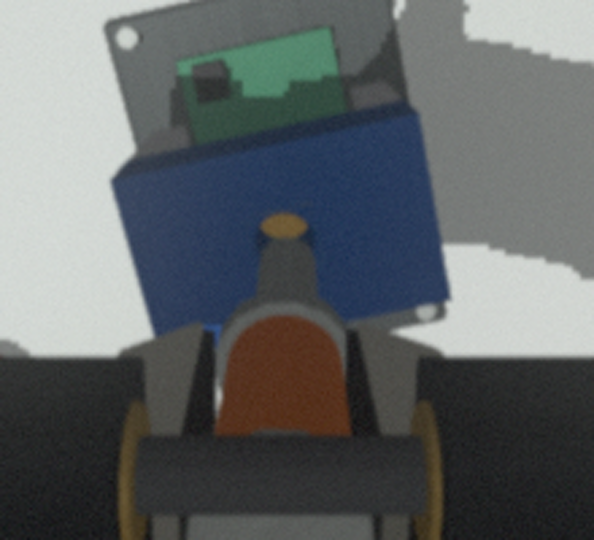

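View pics/s3c.png

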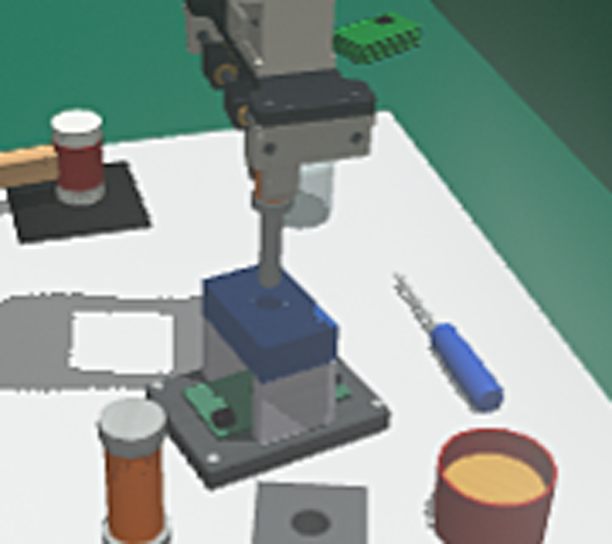

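The crops show the drift upright in the fingers, tip near (288,240) in the wrist crop, just short of the hole mouth at (284,230). I fit the numbers.

```bash
cat > fit.py <<'E'
from h import *
from scipy.optimize import least_squares
def hole(W,img):
    H=cv2.cvtColor(img,cv2.COLOR_BGR2HSV); z=W[...,2]
    blue=(H[...,0]>100)&(H[...,0]<130)&(H[...,1]>100)
    m=blue&(abs(W[...,0]-.541)<.08)&(abs(W[...,1]+.045)<.08)&(z>.09); zt=np.percentile(z[m],80)
    m&=abs(z-zt)<.005
    P=W[m][:,:2].astype(np.float32)*1000; r=cv2.minAreaRect(P); print("guide",np.round(r[0],1),np.round(r[1],1),round(r[2],1),"z",zt.round(4))
def shank(W,z0,z1,x0,y0,rad=.008):
    z=W[...,2]; 
    for a,b in((z0,(z0+z1)/2),((z0+z1)/2,z1)):
        m=(z>a)&(z<b)&(np.hypot(W[...,0]-x0,W[...,1]-y0)<.014); P=W[m][:,:2]
        s=least_squares(lambda c:np.hypot(P[:,0]-c[0],P[:,1]-c[1])-rad,[x0,y0],loss="soft_l1",f_scale=.001)
        print("shank",len(P),np.round(s.x*1000,1),"rms",np.sqrt(np.mean(s.fun**2)).round(5))
    m=(z>.11)&(np.hypot(W[...,0]-x0,W[...,1]-y0)<.012); print("zmin",np.percentile(z[m],1).round(4))
E
python3 - <<'E'
from fit import *
for n,f in(("w3","w3"),("s3","s3")):
    W=np.load(n+".npy"); img=cv2.imread(f"pics/{f}.png"); print(n); hole(W,img); shank(W,.127,.18,.5405,-.0462)
E
```

```text
w3
guide [540.6 -46.5] [59.9 92.1] 12.2 z 0.1062
shank 236 [541.7 -46.1] rms 0.00019
shank 139 [541.7 -46.4] rms 0.00023
zmin 0.1302
s3
guide [542.4 -45.6] [58.5 93.2] 12.5 z 0.1041
shank 56 [543.9 -44.9] rms 0.00131
shank 64 [543.9 -45.2] rms 0.00113
zmin 0.1199
```

send_rows(targets=[[0,-0.0012,-0.0005,-0.005,0],[0,0,0,-0.004,0],[0,0,0,-0.003,0],[0,0,0,-0.003,0],[0,0,0,0,0]])

```text
time: 6.4
tool_pos: [0.539, -0.0456, 0.1832]
tool_rot: [3.141, -0.001, -3.141]
contact_force: [0.1, -0.8, -2.6]
opening: 0.0262
grip_force: 25.0
```

send_rows(targets=[[0,0,0,-0.003,0],[0,0,0,-0.002,0],[0,0,0,0,0]])

```text
time: 6.7
tool_pos: [0.5392, -0.0456, 0.1784]
tool_rot: [3.142, -0.0, -3.141]
contact_force: [-0.1, -0.4, -2.6]
opening: 0.0261
grip_force: 25.0
```

send_rows(targets=[[0,0,0,-0.004,0],[0,0,0,-0.004,0],[0,0,0,0,0]])

```text
time: 7.0
tool_pos: [0.5389, -0.0456, 0.17]
tool_rot: [3.141, -0.001, -3.141]
contact_force: [0.0, -0.4, -2.8]
opening: 0.0261
grip_force: 25.0
```

```bash
python3 - <<'E'
from fit import *
W=cloud("side")[1]
shank(W,.122,.16,.541,-.045)
W=look("w4")[1]; shank(W,.108,.15,.541,-.046); print(observe()["contact_force"],observe()["torque"])
E
```

```text
shank 45 [543.5 -45.2] rms 0.00118
shank 32 [541.6 -45.8] rms 0.00307
zmin 0.1105
w4 [ 0.539  -0.0456  0.1703] [ 3.1413e+00 -9.0000e-04 -3.1414e+00] 7.05
shank 199 [541.2 -46.1] rms 0.0002
shank 90 [541.  -46.3] rms 0.00022
zmin 0.1122
[-0.40108745 -1.02627104 -1.90104592] [-0.01457544 -0.03053909 -0.01406779]
```

send_rows(targets=[[0,0.0005,0,-0.005,0],[0,0,0,-0.004,0],[0,0,0,-0.004,0],[0,0,0,-0.003,0],[0,0,0,0,0]])

```text
time: 7.6
tool_pos: [0.5395, -0.0456, 0.1541]
tool_rot: [3.141, -0.001, -3.141]
contact_force: [-0.3, -0.2, -2.5]
opening: 0.0261
grip_force: 25.0
```

send_rows(targets=[[0,0,0,-0.003,0],[0,0,0,-0.002,0],[0,0,0,0,0]])

```text
time: 7.9
tool_pos: [0.5396, -0.0456, 0.1494]
tool_rot: [3.141, -0.001, -3.141]
contact_force: [-0.6, -0.9, -2.0]
opening: 0.026
grip_force: 25.0
```

send_rows(targets=[[0.5,0,0,0,0],[0.5,0,0,0,0],[0.5,0,0,0,0],[0.7,0,0,0,0],[0.7,0,0,0,0]])

```text
time: 8.4
tool_pos: [0.5399, -0.0456, 0.1499]
tool_rot: [3.142, 0.0, -3.141]
contact_force: [-1.1, -0.3, 0.5]
opening: 0.0571
grip_force: 0.0
```

send_rows(targets=[[0.7,0,0,0,0],[0.7,0,0,0.03,0],[0.7,0,0,0.04,0],[0.7,0,0,0.03,0],[0.8,0,0,0,0]])

```text
time: 8.9
tool_pos: [0.5418, -0.046, 0.2544]
tool_rot: [-3.14, 0.009, -3.141]
contact_force: [-0.5, 0.5, 0.1]
opening: 0.0685
grip_force: 0.0
```

```bash
python3 - <<'E'
from fit import *
W=look("w5")[1]; S=cloud("side")[1]
for W in(W,S):
    z=W[...,2]; m=(z>.18)&(z<.225)&(np.hypot(W[...,0]-.541,W[...,1]+.046)<.03); P=W[m]
    zt=np.percentile(P[:,2],90); Q=P[P[:,2]>zt-.004]; r=cv2.minAreaRect(Q[:,:2].astype(np.float32)*1000); print(len(Q),np.round(r[0],1),np.round(r[1],1),np.median(Q[:,2]).round(4))
E
```

```text
w5 [ 0.5418 -0.046   0.2544] [-3.1397  0.0086 -3.1413] 8.9
1096 [540.8 -46.5] [27.1 27.2] 0.1977
69 [543.1 -47.2] [26.4 26.1] 0.1951
```

send_rows(targets=[[1,-0.01,0.043,0,0],[1,-0.01,0.043,0,0],[1,-0.01,0.043,0,0],[1,-0.01,0.043,0,0],[1,-0.01,0.043,0,0]])

```text
time: 9.5
tool_pos: [0.4884, 0.1708, 0.248]
tool_rot: [-3.141, -0.003, 3.141]
contact_force: [-0.0, -0.2, 0.0]
opening: 0.0915
grip_force: 0.0
```

send_rows(targets=[[1,-0.01,0.043,-0.02,0],[1,-0.01,0.043,-0.02,0],[1,-0.007,0.043,-0.02,0],[1,0,0,0,0],[1,0,0,0,0]])

```text
time: 10.0
tool_pos: [0.4614, 0.2987, 0.1876]
tool_rot: [-3.14, -0.004, -3.139]
contact_force: [0.1, 0.2, -0.3]
opening: 0.0914
grip_force: 0.0
```

```bash
python3 - <<'E'
from fit import *
p,W=look("w6"); H=cv2.cvtColor(p,cv2.COLOR_RGB2HSV); z=W[...,2]
near=(abs(W[...,0]-.42)<.16)&(abs(W[...,1]-.3)<.12)
m=near&(abs(z-.082)<.005); r=cv2.minAreaRect(W[m][:,:2].astype(np.float32)*1000); print("head",m.sum(),np.round(r[0],1),np.round(r[1],1),np.median(z[m]))
m=near&(abs(z-.058)<.004)&(W[...,0]<.435)&(H[...,1]>60); r=cv2.minAreaRect(W[m][:,:2].astype(np.float32)*1000); print("handle",m.sum(),[np.round(q,1) for q in r])
m=near&(abs(z-.006)<.006)&(H[...,2]<60); r=cv2.minAreaRect(W[m][:,:2].astype(np.float32)*1000); print("pad",m.sum(),[np.round(q,1) for q in r],np.median(z[m]))
E
```

```text
w6 [0.4614 0.2987 0.1876] [-3.1396 -0.0037 -3.139 ] 10.0
head 1919 [462.4 301.7] [42.6 42.8] 0.08252941425427379
handle 3557 [array([374.7, 293.6]), array([122.6,  22. ]), np.float64(5.2)]
pad 6345 [array([402.4, 329.5]), array([224.3, 180.2]), np.float64(0.2)] 0.006493712544460517
```

View pics/w6.png

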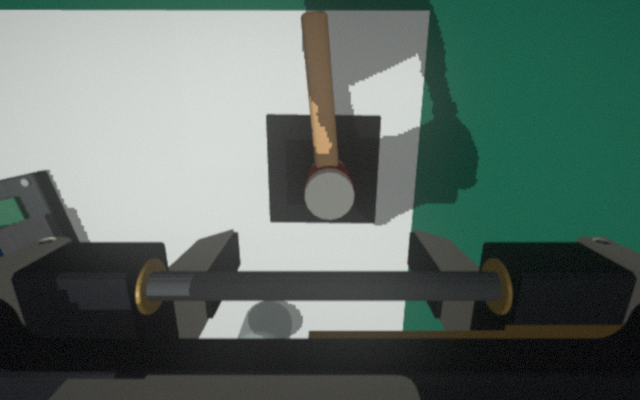

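The view shows the mallet head at (329,195) with the handle running up to (315,20), and the pad around it at (266–381, 114–222).

send_rows(targets=[[1,0.001,0.004,-0.03,0.09],[1,0,0,-0.045,0],[1,0,0,-0.045,0],[1,0,0,-0.028,0],[1,0,0,-0.01,0]], grip_force=60)

```text
time: 10.55
tool_pos: [0.4628, 0.3001, 0.0292]
tool_rot: [-3.14, -0.004, -3.054]
contact_force: [0.3, 0.4, 1.0]
opening: 0.0918
grip_force: 0.0
```

send_rows(targets=[[1,0,0,0,0],[0,0,0,0,0],[0,0,0,0,0],[0,0,0,0,0],[0,0,0,0,0]])

```text
time: 11.05
tool_pos: [0.4642, 0.3026, 0.0327]
tool_rot: [3.141, 0.002, -3.051]
contact_force: [-0.9, -0.9, 0.4]
opening: 0.0648
grip_force: 0.0
```

send_rows(targets=[[0,0,0,0,0],[0,0,0,0,0],[0,0,0,0,0],[0,0,0,0,0],[0,0,0,0,0]])

```text
time: 11.55
tool_pos: [0.4639, 0.3026, 0.0319]
tool_rot: [3.141, 0.0, -3.051]
contact_force: [0.6, 1.7, 2.0]
opening: 0.0435
grip_force: 60.0
```

send_rows(targets=[[0,0,0,0.02,0],[0,0,0,0.045,0],[0,0,0,0.05,0],[0,0,0,0.05,0],[0,0,0,0.05,0]])

```text
time: 12.05
tool_pos: [0.463, 0.3019, 0.2479]
tool_rot: [-3.141, -0.002, -3.051]
contact_force: [0.7, 1.2, -3.7]
opening: 0.0434
grip_force: 60.0
```

send_rows(targets=[[0,0.01,-0.04,0.01,0],[0,0.01,-0.04,0,0],[0,0.01,-0.04,0,0],[0,0.01,-0.04,0,0],[0,0.01,-0.04,0,0]])

```text
time: 12.55
tool_pos: [0.5133, 0.1007, 0.2559]
tool_rot: [-3.142, -0.002, -3.051]
contact_force: [0.9, -0.5, -3.5]
opening: 0.0432
grip_force: 60.0
```

send_rows(targets=[[0,0.01,-0.04,0,0],[0,0.01,-0.04,0,0],[0,0.008,-0.04,0,0],[0,0,-0.028,0,0],[0,0,0,0,0]])

```text
time: 13.05
tool_pos: [0.5413, -0.0492, 0.2555]
tool_rot: [-3.141, -0.003, -3.056]
contact_force: [-0.2, 0.7, -3.7]
opening: 0.0432
grip_force: 60.0
```

send_rows(targets=[[0,0,0,0,0],[0,0,0,0,0]])

```text
time: 13.25
tool_pos: [0.5414, -0.0448, 0.2563]
tool_rot: [3.141, -0.001, -3.051]
contact_force: [-0.8, -0.4, -4.2]
opening: 0.0435
grip_force: 60.0
```

```bash
python3 - <<'E'
from fit import *
print(np.round(observe()["tool_pos"],4))
p,W=cloud("side"); save("pics/s7.png",p); np.save("s7.npy",W); look("w7")
cv2.imwrite("pics/s7c.png",cv2.resize(cv2.imread("pics/s7.png")[90:270,220:420],None,fx=3,fy=3,interpolation=cv2.INTER_CUBIC))
E
```

```text
[ 0.5414 -0.0448  0.2563]
w7 [ 0.5415 -0.0445  0.2565] [ 3.1410e+00 -7.0000e-04 -3.0501e+00] 13.3
```

View pics/s7c.png

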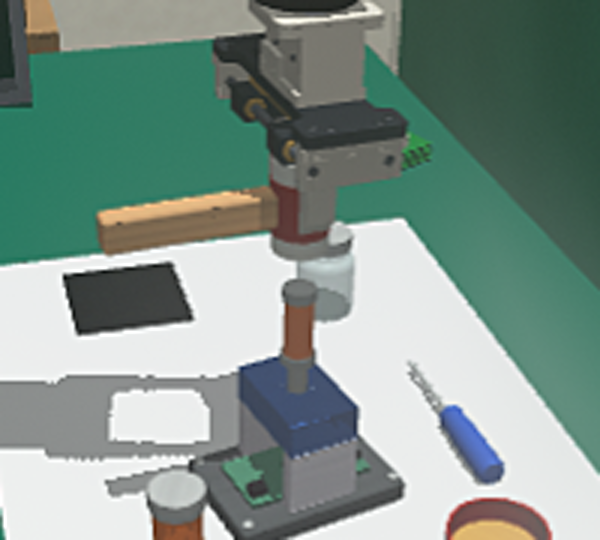

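The side crop shows the drift standing in the guide and the mallet face right above it. Now the starting tap.

send_rows(targets=[[0,0,0,-0.027,0],[0,0,0,-0.015,0],[0,0,0,0.032,0],[0,0,0,0.01,0],[0,0,0,0,0]])

```text
time: 13.85
tool_pos: [0.5429, -0.0452, 0.2587]
tool_rot: [-3.14, 0.005, -3.05]
contact_force: [-0.1, -0.1, -3.5]
opening: 0.0435
grip_force: 60.0
```

```bash
cat > top.py <<'E'
from fit import *
def dtop():
    print(np.round(observe()["tool_pos"],4))
    for n in("side","wrist"):
        W=cloud(n)[1]; z=W[...,2]
        m=(z>.12)&(z<.2)&(np.hypot(W[...,0]-.542,W[...,1]+.046)<.022); P=W[m]
        if len(P)<20: print(n,len(P)); continue
        zt=np.percentile(P[:,2],97); Q=P[P[:,2]>zt-.005]; r=cv2.minAreaRect(Q[:,:2].astype(np.float32)*1000); print(n,len(Q),np.round(r[0],1),np.round(r[1],1),np.median(Q[:,2]).round(4),np.percentile(P[:,2],99).round(4))
E
python3 -c "
from top import *
dtop()
W=np.load('s7.npy');z=W[...,2];m=(z>.12)&(z<.2)&(np.hypot(W[...,0]-.542,W[...,1]+.046)<.022);P=W[m];zt=np.percentile(P[:,2],97);print('before side',np.median(P[P[:,2]>zt-.005][:,2]),np.percentile(P[:,2],99))
"
```

```text
[ 0.5429 -0.0452  0.2587]
side 74 [543.4 -46.7] [27.  28.1] 0.1861 0.188
wrist 0
before side 0.1950967923282357 0.19698033602565754
```

The drift top moved from 0.197 to 0.188, so the pin is about 13 mm down. Next is a further blow, still short of home.

send_rows(targets=[[0,0,0,0,0],[0,0,0,-0.03,0],[0,0,0,-0.022,0],[0,0,0,0.042,0],[0,0,0,0.01,0]])

```text
time: 14.45
tool_pos: [0.5429, -0.0459, 0.2589]
tool_rot: [-3.141, 0.004, -3.051]
contact_force: [0.9, -0.1, -1.8]
opening: 0.0433
grip_force: 60.0
```

send_rows(targets=[[0,0,0,0,0],[0,0,0,0,0]])

```text
time: 14.65
tool_pos: [0.5416, -0.0456, 0.2558]
tool_rot: [3.141, -0.001, -3.051]
contact_force: [-0.0, 0.1, -4.6]
opening: 0.0432
grip_force: 60.0
```

```bash
python3 -c "
from top import *
dtop()
"
```

```text
[ 0.5416 -0.0456  0.2558]
side 71 [540.3 -46.8] [27.6 25.3] 0.1743 0.1763
wrist 0
```

send_rows(targets=[[0,0,0,-0.036,0],[0,0,0,-0.01,0],[0,0,0,-0.011,0],[0,0,0,0.047,0],[0,0,0,0.01,0]])

```text
time: 15.25
tool_pos: [0.5438, -0.0461, 0.261]
tool_rot: [-3.139, 0.007, -3.051]
contact_force: [0.8, -0.5, -1.9]
opening: 0.0435
grip_force: 60.0
```

send_rows(targets=[[0,0,0,0,0],[0,0,0,0,0]])

```text
time: 15.45
tool_pos: [0.5414, -0.0455, 0.2559]
tool_rot: [3.141, -0.001, -3.051]
contact_force: [0.2, 0.5, -4.0]
opening: 0.0431
grip_force: 60.0
```

```bash
python3 -c "
from top import *
dtop()
S=cloud('side'); save('pics/s9.png',S[0]); W=S[1]; z=W[...,2]
m=(np.hypot(W[...,0]-.542,W[...,1]+.046)<.02)&(z>.09)&(z<.2)
print('collar-zone z hist',np.histogram(z[m],bins=np.arange(.095,.185,.005)))
p=cv2.imread('pics/s9.png'); cv2.imwrite('pics/s9c.png',cv2.resize(p[150:250,270:370],None,fx=5,fy=5,interpolation=cv2.INTER_CUBIC))
"
```

```text
[ 0.5414 -0.0455  0.2559]
side 71 [541.3 -46.6] [25.7 26.5] 0.1714 0.1734
wrist 0
collar-zone z hist (array([ 0, 45, 26, 34, 16, 19, 21, 18, 20, 21, 19, 15, 22, 18, 26, 57,  0]), array([0.095, 0.1  , 0.105, 0.11 , 0.115, 0.12 , 0.125, 0.13 , 0.135,
       0.14 , 0.145, 0.15 , 0.155, 0.16 , 0.165, 0.17 , 0.175, 0.18 ]))
```

View pics/s9c.png

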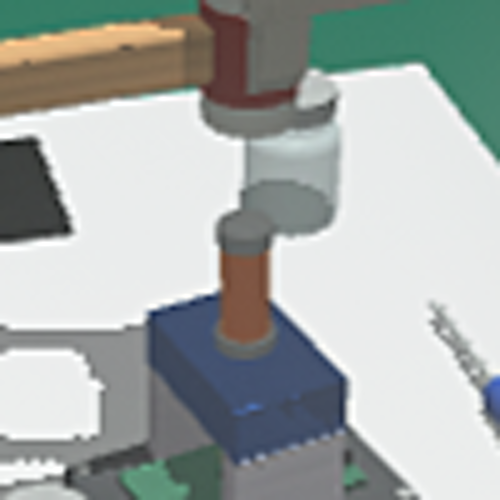

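The collar looks to be on the guide or within about 1 mm of it. I give one more short blow to make sure.

send_rows(targets=[[0,0,0,-0.042,0],[0,0,0,-0.008,0],[0,0,0,-0.0085,0],[0,0,0,0.0485,0],[0,0,0,0.01,0]])

```text
time: 16.1
tool_pos: [0.544, -0.0461, 0.2619]
tool_rot: [-3.139, 0.008, -3.051]
contact_force: [2.0, -1.2, -2.6]
opening: 0.0434
grip_force: 60.0
```

send_rows(targets=[[0,0,0,0,0],[0,0,0,0,0]])

```text
time: 16.3
tool_pos: [0.5415, -0.0456, 0.2562]
tool_rot: [3.141, -0.0, -3.051]
contact_force: [-0.2, -0.1, -4.6]
opening: 0.0436
grip_force: 60.0
```

```bash
python3 -c "
from top import *
dtop();dtop()
"
```

```text
[ 0.5415 -0.0456  0.2562]
side 72 [542.1 -46.7] [27.  24.3] 0.1702 0.1719
wrist 0
[ 0.5411 -0.0455  0.2553]
side 72 [541.9 -46.2] [25.8 26.9] 0.17 0.1719
wrist 0
```

send_rows(targets=[[0,-0.01,0.043,0,0],[0,-0.01,0.043,0,0],[0,0,0,0,0],[0,0,0,0,0]])

```text
time: 16.9
tool_pos: [0.5215, 0.0411, 0.2563]
tool_rot: [-3.141, -0.001, -3.049]
contact_force: [0.3, -1.1, -3.4]
opening: 0.0435
grip_force: 60.0
```

```bash
python3 - <<'E'
from fit import *
p,W=look("w10"); z=W[...,2]; H=cv2.cvtColor(p,cv2.COLOR_RGB2HSV)
d=np.hypot(W[...,0]-.541,W[...,1]+.046)
g=(H[...,0]>100)&(H[...,0]<130)&(H[...,1]>100)&(abs(z-.105)<.006)&(d<.06)
A=np.c_[W[g][:,:2],np.ones(g.sum())]; co=np.linalg.lstsq(A,z[g],rcond=None)[0]
t=(d<.012)&(z>.15)&(z<.19); zt=np.percentile(z[t],80) if t.any() else 0; t&=z>zt-.004
print(g.sum(),t.sum(),"guide",np.median(z[g]),"plane at hole",co@[.541,-.046,1],"top",np.median(z[t]))
E
```

```text
w10 [0.5215 0.0411 0.2563] [-3.1414e+00 -7.0000e-04 -3.0491e+00] 16.9
3826 654 guide 0.10563087097766743 plane at hole 0.10556647049445252 top 0.172812901434382
```

The drift top is 67.2 mm above the guide and home is 67 mm, so the pin is home. I take the mallet back.

send_rows(targets=[[0,-0.01,0.043,0,0],[0,-0.01,0.043,0,0],[0,-0.01,0.043,0,0],[0,-0.01,0.043,0,0],[0,-0.01,0.043,0,0]])

```text
time: 17.45
tool_pos: [0.4721, 0.2557, 0.2565]
tool_rot: [-3.141, 0.0, -3.054]
contact_force: [1.2, 0.0, -3.9]
opening: 0.043
grip_force: 60.0
```

send_rows(targets=[[0,-0.011,0.042,0,0],[0,0,0,-0.045,0],[0,0,0,-0.045,0],[0,0,0,-0.045,0],[0,0,0,-0.045,0]])

```text
time: 17.95
tool_pos: [0.4616, 0.2964, 0.0749]
tool_rot: [-3.141, 0.001, -3.053]
contact_force: [0.4, -0.6, -3.7]
opening: 0.0436
grip_force: 60.0
```

send_rows(targets=[[0,0,0,-0.02,0],[0,0,0,-0.012,0],[0,0,0,-0.006,0],[0,0,0,-0.003,0],[0,0,0,0,0]])

```text
time: 18.45
tool_pos: [0.4616, 0.2975, 0.0365]
tool_rot: [3.141, 0.002, -3.052]
contact_force: [-0.2, -0.2, -3.1]
opening: 0.0435
grip_force: 60.0
```

send_rows(targets=[[0,0,0,-0.002,0],[0,0,0,-0.0015,0],[0,0,0,-0.001,0],[0,0,0,0,0]])

```text
time: 18.85
tool_pos: [0.4611, 0.2976, 0.0319]
tool_rot: [3.141, 0.001, -3.051]
contact_force: [-0.7, -1.0, 1.8]
opening: 0.0436
grip_force: 60.0
```

Touching the pad (force z turned to +1.8 N). Release, then rise.

send_rows(targets=[[0.7,0,0,0,0],[1,0,0,0,0],[1,0,0,0,0],[1,0,0,0,0],[1,0,0,0,0]])

```text
time: 19.35
tool_pos: [0.4608, 0.2974, 0.0312]
tool_rot: [3.141, 0.0, -3.051]
contact_force: [-0.1, 0.4, 0.2]
opening: 0.0786
grip_force: 0.0
```

send_rows(targets=[[1,0,0,0,0],[1,0,0,0.03,0],[1,0,0,0.045,0],[1,0,0,0.045,0],[1,0,0,0.045,0]])

```text
time: 19.85
tool_pos: [0.4605, 0.2972, 0.1979]
tool_rot: [3.142, -0.0, -3.051]
contact_force: [0.9, 0.4, 1.0]
opening: 0.0917
grip_force: 0.0
```

send_rows(targets=[[1,0,0,0,0],[1,0,0,0,0]])

```text
time: 20.05
tool_pos: [0.4611, 0.2975, 0.1971]
tool_rot: [3.141, 0.002, -3.051]
contact_force: [0.0, -0.3, -0.2]
opening: 0.0916
grip_force: 0.0
```

```bash
python3 - <<'E'
from fit import *
p,W=look("w11"); z=W[...,2]; H=cv2.cvtColor(p,cv2.COLOR_RGB2HSV)
near=(abs(W[...,0]-.42)<.16)&(abs(W[...,1]-.3)<.12)
m=near&(abs(z-.082)<.006); P=W[m]; r=cv2.minAreaRect(P[:,:2].astype(np.float32)*1000); co=np.linalg.lstsq(np.c_[P[:,:2],np.ones(len(P))],P[:,2],rcond=None)[0]
print("head",len(P),np.round(r[0],1),np.round(r[1],1),np.median(z[m]),"slope",co[:2])
s=cloud("side")[0]; save("pics/s11.png",s)
E
```

```text
w11 [0.4611 0.2975 0.1971] [ 3.1407e+00  2.2000e-03 -3.0514e+00] 20.05
head 1821 [459.8 296. ] [42.8 42.8] 0.08252749099762985 slope [0.0171039  0.00144128]
```

View pics/s11.png

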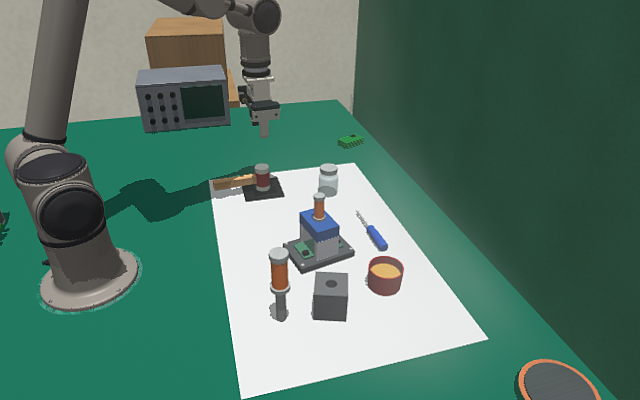

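The mallet stands upright on its pad at (262,178), the drift is seated in the guide at (319,207), and the tin, jar and screwdriver have not moved. I hand in.

```bash
python3 -c "
from cell import hand_in
print(hand_in())"
```

```text
the job is handed in; nothing more can be done
None
```

The job is handed in, with no verdict returned: by my camera measurements the drift is home (collar on the guide within about 0.2 mm) after one starting tap and three further blows, the mallet stands on the middle of its pad, and the tin, jar and screwdriver look unmoved.

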